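Tip the flat carton label-up onto the parcel scale

ROBOT

A 6-joint arm with a two-finger parallel gripper is mounted at the origin on the work surface. World frame = base frame: x ahead of the robot, y to its left, z up, the work surface at z = 0. Lengths are in m, angles in rad, forces in N, time in s.
With the tool pointing down it reaches from about 0.4 to 0.825 m from the base axis. Payload 7 kg.
Tool frame: the origin (TCP) lies at the centre of the arm's flange, where the gripper is bolted on; the fingertips stand 178 mm ahead of it and the grasp point (between the pads) lies 159 mm ahead of it; z points along the fingers, y is the direction in which the jaws open and shut (so a half turn about z gives the same grasp; the last joint's range is limited). The gripper opens to 88 mm and grips with 3 to 60 N. Pads are 19 mm wide; open, the fingers measure 130 mm over their backs; the gripper's body (78 mm by 193 mm) begins 47 mm behind the grasp point.
Start: joints at [-0.975, 0.359, 0.012, 0, -1.224, -0.288], TCP at [0.204, -0.643, 0.405] pointing down, gripper open.
Joint ranges: [-3.07, 3.07], [-1.43, 2.12], [-1.02, 1.25], [-3.03, 1.67], [-3.05, -0], [-3.03, 3.03]. Speed limits (rad/s): [2.39, 2.39, 3.01, 3.14, 3.14, 3.14].

INTERFACE

Orientations are given as [roll, pitch, yaw] about the fixed x, y, z axes, in that order (R = Rz(yaw) Ry(pitch) Rx(roll)).
In Python, from station import * gives the robot as it stands.
- The arm moves only by the tool send_rows, never from a script. Its argument "motion" is a list of rows, each an object with "offset": the shift along the tool's x, y, z in cm, a list of three; "turn": the turn about the tool's z in degrees. In form: [{"offset": [x, y, z], "turn": turn}, ...]. A call has 1 to 8 rows; each row is the pose to reach, as a shift and turn from the pose commanded when the call began, along the tool's axes at that moment; what a row does not reach only later rows make up. A row lasts 1/10 s, in which the tool goes at most 50 mm and 8.59 degrees, less where a joint would pass 70% of its speed; a pose out of reach is approached as far as the arm can. A call with a gripper value outside its range is refused whole. "hand" is the opening, from -1 (shut) to 1 (fully open), set as the call begins (left out, the last holds). The fingers move at their own pace and stop on an object; "squeeze" is the grip in N (left out, the last holds). Time passes only in rows, so rows that repeat a pose let the fingers close. It gives the time, the measured TCP pose, the force and the opening at its end, in the units of the state.
- get_state(): the state, without advancing time (a new reading comes with each control period).
- grab_frame(name): name is "side" or "top" or "wrist"; returns a dict with "frame" (400x640x3 uint8, blue, green, red), "range_z" (400x640 float32, m along the optical axis (not along the pixel's ray), 0 where there is no reading), "vertical_fov" (degrees; the focal length in pixels is half the picture's height over the tangent of half this angle, whatever the lens; pixels are square), "cx", "cy" (the principal point, pixels), "cam_to_world" (4x4, takes a point from camera to world coordinates). Camera axes: x right, y up, looking along -z (the intrinsics and any distortion apply to the point x, -y, -z); pixel columns grow to the right and rows downward; lengths in m; the calibration is good to about 2 mm. The wrist camera is an equidistant fisheye: a pixel r from the principal point sees the ray r / f radians off the axis. A picture is of the moment at which its call begins.
- job_done(): hands the job in, once; it reports no verdict.
The state is a dict: "t": time; "q": joint angles; "qd": joint speeds; "joint_efforts": joint torques, N m; "eef_pos": TCP position; "ee_rot": TCP orientation; "force": force on the tool from outside, world axes, zero at the start; "moment": the same for the moment, N m; "width": finger opening in m.
Only numpy, scipy, OpenCV 4.12 (cv2) and the standard library are available. Lean on these libraries where they do the work, as an engineer would, in place of code of your own. Each camera call takes 0.05 s, during which the arm holds its last target. There are 200 camera calls.

TASK

The flat carton lies on the bench with its address label underneath. Push it up against the open front side of the parcel scale's platform and tip it up on edge there and over onto the platform, so that it lies label up; then slide it back until it sits square against the low stop at the platform's rear, with nothing hanging over the platform's sides, and let go of it. Leave the other things on the bench where they are.

Things in the scene. Friction and masses are not known exactly. Their poses are not given: they have to be found in the camera images.
- scale: Parcel scale, immovable: grey plinth with a steel platform 200 mm (its x) by 260 mm (its y), top 26 mm above the bench, plain upright sides. Origin: on the bench under the platform's centre. Its +x runs level from the open front side (at x = -100 mm) to the rear stop (at x = +100 mm) and points roughly to world +y (within 25 degrees); z up. A console 36 mm high behind the stop reaches x = +179 mm.
- scale_front (a point): Middle of the foot of the platform's open front side, at bench height: the wall to tip the carton against, 26 mm high, 260 mm long, upright. Axes as the scale's (+x into the wall, y along it).
- scale_stop (a point): Middle of the front face of the rear stop, at platform height (26 mm). The stop is an 8 mm steel strip along the whole rear edge, 14 mm higher than the platform. Axes as the scale's.
- carton_mid (a point): Centre of the flat rigid brown carton, 120 mm (its x) by 150 mm (its y) by 22 mm thick (its z). White paper address label on its -z face, paler tape strip on its +z face. At the start +z is up; in the end it must point down. It starts flat on the bench before the front side, some 20 to 80 mm clear of it, its x within 20 degrees of the scale's x.
- carton: The same carton, same axes; origin at the centre of the labelled face. 0.19 to 0.34 kg, evenly filled. Pressed against the front side by its near edge with some 12 to 18 N, that edge can be lifted by finger friction; the far upper edge stays on the wall, the far lower edge on the bench, backing off by up to 22 mm. It can stand upright there; pushed well past upright it falls onto the platform.
- tape_roll: Roll of packing tape standing flat, 90 mm across, 48 mm high, beside the scale's platform on its -y side; leave it alone. Origin: centre of its underside.
- small_box: Small brown box 90 x 70 x 55 mm high near the carton on the scale's -y side; leave it alone. Origin: centre of its underside.
- code_reader: Black hand scanner, about 100 x 90 x 30 mm high, behind the console; leave it alone. Origin: on the bench, under its barrel.
- label_roll: White roll of labels, 76 mm across, 55 mm high; leave it alone. Origin: centre of its underside.
- bubble_box: Brown box 130 x 100 x 45 mm high; leave it alone. Origin: centre of its underside.
- mug: White mug, 80 mm across, 90 mm high; leave it alone. Origin: centre of its underside.

How it is judged:
On the way, in this order (a step that is already met when the one before it is completed fails the run):
1. the carton stands tipped up (more than 35 degrees) in front of the scale's front side, its lower edge still down at the bench and at that side (angle between carton_mid's own z axis and vertical between 0.61 and 1.9 rad and z of carton_mid in the frame of scale between 0.02 and 0.085 m and x of carton_mid in the frame of scale between -0.175 and -0.08 m).
2. the carton lies label up on the platform (angle between carton_mid's own z axis and vertical above 3 rad and z of carton_mid in the frame of scale between 0.03 and 0.048 m), for 0.1 s.
At the end, for the whole second after the job is handed in: The carton lies at rest, flat on the scale's platform with its label up (within 5 degrees), square to the rear stop (within 0.08 rad) and against it: its centre 54 to 70 mm in front of the stop's face, and within 50 mm of the platform's middle sideways (angle between carton_mid's own z axis and vertical above 3.05 rad and x of carton_mid in the frame of scale between 0.03 and 0.046 m and y of carton_mid in the frame of scale between -0.05 and 0.05 m and z of carton_mid in the frame of scale between 0.032 and 0.042 m and angle between the x axis of carton_mid and the x axis of scale, either way round below 0.08 rad and linear speed of carton below 0.01 m/s); the robot touches nothing.
It fails at once if another thing on the bench is moved by more than 20 mm (distance of any of tape_roll, small_box, code_reader, label_roll, bubble_box, mug from where it was at the start of the episode above 0.02 m).
It also fails if it takes over 69 s, if anything falls off the work surface, if the arm or the gripper's body presses on something with over 40 N, if the wrist force passes 120 N, or if a joint passes its speed limit or range.

## Working session

There is one attempt and no reset: what is moved stays moved. The work goes in short steps, Python scripts to look and compute and a tool call to move; the robot and the scene stay as the last step left them, time stands still between calls to the robot, and variables do not carry over. Pictures are saved under pics/ and viewed, about 8 in all and at most 12, crops included, and the job is handed in when it is done.

Besides the shell and the picture viewer there is one more tool, called in YAML: its name, and indented under it one key for each argument. send_rows: Moves the arm, as the interface text tells. Its arguments: {"type":"object","properties":{"motion":{"type":"array"},"hand":{"type":"number"},"squeeze":{"type":"number"}},"required":["motion"]}

```bash
ls; mkdir -p pics; python3 - <<'E'
from station import *
import cv2,numpy as np
s=get_state(); print(s)
for n in ["top","side"]:
    d=grab_frame(n); cv2.imwrite(f"pics/{n}0.png",d["frame"]); np.savez(f"{n}0.npz",**d)
    print(n,d["vertical_fov"],d["cx"],d["cy"],np.round(d["cam_to_world"],3).tolist())
E
```

```text
pics
{'t': 0.0, 'q': array([-9.74888345e-01,  3.59429923e-01,  1.10444966e-02, -3.38491336e-04,
       -1.22406380e+00, -2.88104293e-01]), 'qd': array([-0.00025215,  0.00074841, -0.00388568,  0.00201225,  0.00428332,
        0.00015666]), 'joint_efforts': array([ 1.49039308e-03, -5.82712018e+01,  2.93055385e+01,  6.99716359e+00,
        6.83041246e-03, -1.23744012e-04]), 'eef_pos': array([ 0.20444915, -0.64309976,  0.40369043]), 'ee_rot': array([ 3.13991746e+00, -1.64607928e-04, -2.83390412e+00]), 'force': array([ 0.31974857, -0.18170461, -0.70349517]), 'moment': array([0.00999055, 0.02139117, 0.00126548]), 'width': 0.08752614044126424}
top 43.12769705111377 319.9048115871146 193.98566522267106 [[-0.003, 0.984, -0.179, 0.269], [-1.0, -0.006, -0.015, -0.063], [-0.016, 0.179, 0.984, 1.476], [0.0, 0.0, 0.0, 1.0]]
side 54.04001169955591 324.3253362643961 200.6901869655165 [[-0.999, 0.038, -0.035, 0.481], [-0.052, -0.708, 0.705, 0.805], [0.001, 0.705, 0.709, 0.949], [0.0, 0.0, 0.0, 1.0]]
```

View pics/top0.png

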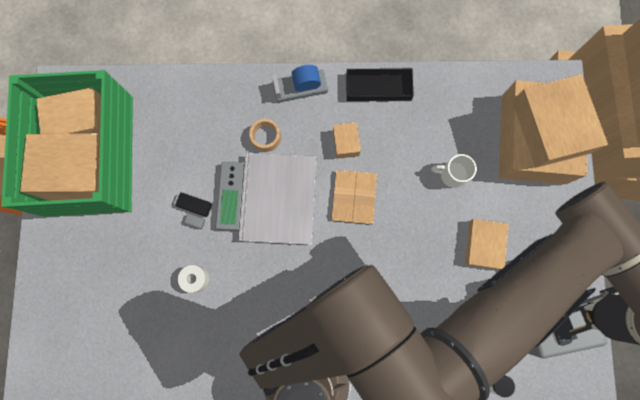

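View pics/side0.png

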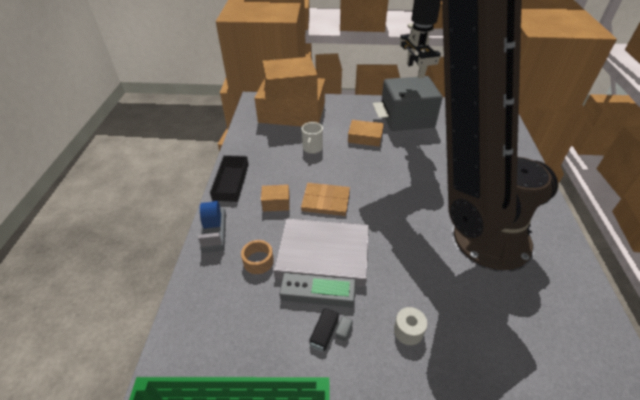

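```bash
cat > h.py <<'E'
import cv2,numpy as np
def rays(d,uv):
    uv=np.atleast_2d(uv).astype(float); f=200/np.tan(np.radians(float(d["vertical_fov"]))/2)
    c=np.c_[(uv[:,0]-d["cx"])/f,-(uv[:,1]-d["cy"])/f,-np.ones(len(uv))]
    M=np.array(d["cam_to_world"]); return M[:3,3],c@M[:3,:3].T
def plane(d,uv,z):
    o,r=rays(d,uv); return (o+r*((z-o[2])/r[:,2])[:,None])[:,:2]
def cloud(d):
    v,u=np.mgrid[:400,:640]; o,r=rays(d,np.c_[u.ravel(),v.ravel()])
    return (o+r*np.array(d["range_z"]).reshape(-1,1)).reshape(400,640,3)
def rect(p):  # contour points in m -> min-area rect centre,size,angle(deg)
    return cv2.minAreaRect((np.asarray(p)*1000).astype(np.float32))
E
python3 - <<'E'
from h import *
for n in ["top","side"]:
    d=dict(np.load(n+"0.npz")); P=cloud(d); hsv=cv2.cvtColor(d["frame"],cv2.COLOR_BGR2HSV)
    br=((hsv[...,0]>5)&(hsv[...,0]<25)&(hsv[...,1]>70)&(d["range_z"]>0)&(P[...,2]<.12)).astype(np.uint8)
    k,l,st,c=cv2.connectedComponentsWithStats(br)
    for i in range(1,k):
        if 200<st[i,4]<4000:
            m=l==i; zt=np.percentile(P[m][:,2],70)
            cs,_=cv2.findContours((m).astype(np.uint8),0,1)
            print(n,"brown",st[i].tolist(),"z",round(zt,3),[np.round(x,1) for x in rect(plane(d,max(cs,key=len)[:,0],zt))])
    # scale platform: by height
    b=P[...,2]; m=((b>.016)&(b<.033)&(hsv[...,1]<45)&(d["range_z"]>0)).astype(np.uint8)
    m=cv2.morphologyEx(m,cv2.MORPH_OPEN,np.ones((5,5)))
    k,l,st,c=cv2.connectedComponentsWithStats(m); i=1+np.argmax(st[1:,4]); cs,_=cv2.findContours((l==i).astype(np.uint8),0,1)
    cn=max(cs,key=len)[:,0]; r=rect(plane(d,cn,.026)); print(n,"plat",st[i].tolist(),np.median(b[l==i]),r, np.round(cv2.boxPoints(r),1).tolist())
E
```

```text
top brown [499, 82, 88, 102, 2565] z 0.115 [array([ 686.8, -661.9]), array([235.5, 281.1]), np.float64(84.2)]
top brown [0, 117, 6, 78, 300] z -0.529 [array([ 805.7, 1276.8]), array([329.6,  21. ]), np.float64(6.3)]
top brown [249, 119, 32, 32, 458] z 0.046 [array([707.5, 121.6]), array([91.8, 94.6]), np.float64(89.6)]
top brown [333, 123, 27, 35, 795] z 0.056 [array([ 686.6, -118. ]), array([100. ,  70.7]), np.float64(6.7)]
top brown [332, 170, 45, 54, 2077] z 0.022 [array([ 525. , -139.4]), array([119.4, 150.4]), np.float64(84.4)]
top brown [31, 193, 61, 7, 278] z 0.095 [array([518.5, 682.4]), array([169.9,  17. ]), np.float64(89.6)]
top brown [465, 219, 43, 51, 1787] z 0.046 [array([ 384.1, -508.3]), array([109.9, 131. ]), np.float64(81.7)]
top plat [242, 153, 74, 91, 5911] 0.025149112742758106 ((523.312744140625, 78.73908996582031), (201.25106811523438, 260.02032470703125), 86.92425537109375) [[388.1000061035156, -14.800000190734863], [647.7000122070312, -28.700000762939453], [658.5, 172.1999969482422], [398.8999938964844, 186.1999969482422]]
side brown [341, 9, 46, 23, 956] z 0.
[... 546 characters left out ...]
3, 1299] z 0.023 [array([ 524.9, -129.2]), array([138.1, 151.2]), np.float64(84.4)]
side brown [261, 185, 28, 27, 702] z 0.055 [array([689. , -91.5]), array([ 88.8, 119.9]), np.float64(6.7)]
side brown [455, 230, 77, 39, 1234] z 0.052 [array([21.7, 80.4]), array([214.1, 136. ]), np.float64(1.9)]
side brown [241, 240, 32, 34, 749] z 0.045 [array([708.7, 138.3]), array([ 89. , 118.9]), np.float64(8.3)]
side plat [276, 219, 92, 57, 4340] 0.026204369613642198 ((520.3322143554688, 73.08824157714844), (190.41690063476562, 259.650146484375), 86.82347106933594) [[385.3999938964844, -14.800000190734863], [644.7000122070312, -29.200000762939453], [655.2000122070312, 161.0], [396.0, 175.3000030517578]]
```

send_rows:
  motion:
    - {"offset": [-5.3, 3.7, 0], "turn": -8.5}
    - {"offset": [-10.6, 7.4, 0], "turn": -17}
    - {"offset": [-14, 10, 0], "turn": -25.5}
    - {"offset": [-18, 12.8, 0], "turn": -34}
    - {"offset": [-22, 15.5, 0], "turn": -42.5}
    - {"offset": [-26, 18, 0], "turn": -51}
    - {"offset": [-30, 21, 0], "turn": -59.5}
    - {"offset": [-34, 23.6, 0], "turn": -68}
  hand: 1
  squeeze: 20

```text
t: 0.9
eef_pos: [0.4489, -0.3243, 0.4046]
ee_rot: [3.141, 0.0, -1.641]
force: [1.6, -1.0, -0.2]
width: 0.0875
```

```bash
cat >> h.py <<'E'
S0=np.array([523,78.5]); YAW=np.radians(86.9)
SX=np.array([np.cos(YAW),np.sin(YAW)]); SY=np.array([-SX[1],SX[0]])
def toscale(p): v=np.asarray(p)[...,:2]*1000-S0; return np.stack([v@SX,v@SY],-1)
def tool():
    from station import get_state
    s=get_state(); f=s["force"]
    print("t",round(s["t"],2),"sx,sy",toscale(s["eef_pos"]).round(1),"tipz",round(s["eef_pos"][2]*1000-178,1),"rpy",np.degrees(s["ee_rot"]).round(2),
      "Fsx,Fsy,Fz",np.round([f[:2]@SX,f[:2]@SY,f[2]],1))
E
python3 -c "
from h import *; tool()"
```

```text
t 0.9 sx,sy [-406.2   52.2] tipz 226.6 rpy [ 1.7999e+02  1.0000e-02 -9.4010e+01] Fsx,Fsy,Fz [-1.  -1.6 -0.2]
```

send_rows:
  motion:
    - {"offset": [-4, -2.8, 0], "turn": -1.2}
    - {"offset": [-8.0, -5.8, 1], "turn": -1.2}
    - {"offset": [-8.3, -5.8, 5.5], "turn": -1.2}
    - {"offset": [-8.3, -5.8, 10], "turn": -1.2}
    - {"offset": [-8.3, -5.8, 14.5], "turn": -1.2}
    - {"offset": [-8.3, -5.8, 18], "turn": -1.2}
    - {"offset": [-8.3, -5.8, 20], "turn": -1.2}
    - {"offset": [-8.3, -5.8, 20], "turn": -1.2}

```text
t: 1.7
eef_pos: [0.511, -0.2476, 0.2013]
ee_rot: [3.135, 0.001, -1.627]
force: [1.0, 0.4, 0.3]
width: 0.0875
```

```bash
python3 - <<'E'
from h import *; tool()
from station import *
d=grab_frame("wrist"); d2=grab_frame("top"); d3=grab_frame("side"); tool()
cv2.imwrite("pics/c1.png",np.vstack([d["frame"],np.hstack([d2["frame"][60:260,200:520],d3["frame"][120:320,180:500]])]))
E
```

```text
t 1.7 sx,sy [-326.3   -5.6] tipz 23.3 rpy [ 1.7962e+02  5.0000e-02 -9.3190e+01] Fsx,Fsy,Fz [ 0.5 -1.   0.3]
t 1.85 sx,sy [-326.6   -7.7] tipz 27.7 rpy [-1.7993e+02 -2.0000e-02 -9.3150e+01] Fsx,Fsy,Fz [-0.2 -0.9  0.4]
```

View pics/c1.png

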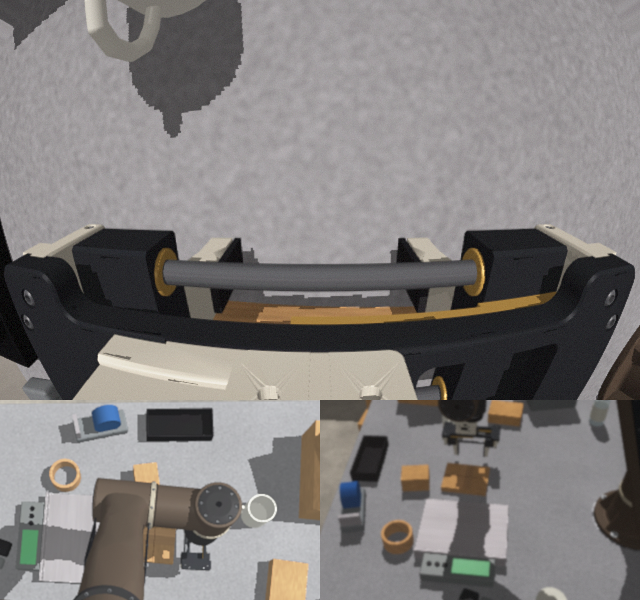

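send_rows:
  motion:
    - {"offset": [0, -0.6, 1.2], "turn": 0}
    - {"offset": [0, -0.6, 2.0], "turn": 0}
    - {"offset": [-0.5, -0.6, 2.3], "turn": 0}
    - {"offset": [-1.0, -0.6, 2.4], "turn": 0}
    - {"offset": [-1.5, -0.6, 2.5], "turn": 0}
    - {"offset": [-1.5, -0.6, 2.5], "turn": 0}
    - {"offset": [-1.5, -0.6, 2.5], "turn": 0}

```text
t: 2.55
eef_pos: [0.5194, -0.233, 0.1799]
ee_rot: [-3.141, -0.0, -1.625]
force: [-0.8, -0.6, -0.1]
width: 0.0876
```

```bash
python3 -c "
from h import *; tool()"
```

```text
t 2.55 sx,sy [-311.2  -13.2] tipz 1.9 rpy [-179.98   -0.    -93.12] Fsx,Fsy,Fz [-0.6  0.8 -0.1]
```

send_rows:
  motion:
    - {"offset": [-1.2, 0, 0], "turn": 0}
    - {"offset": [-2.2, 0, 0], "turn": 0}
    - {"offset": [-3.0, 0, 0], "turn": 0}
    - {"offset": [-3.8, 0, 0], "turn": 0}
    - {"offset": [-4.6, 0, 0], "turn": 0}
    - {"offset": [-5.4, 0, 0], "turn": 0}
    - {"offset": [-6.2, 0, 0], "turn": 0}
    - {"offset": [-7.0, 0, 0], "turn": 0}

```text
t: 3.35
eef_pos: [0.5232, -0.1628, 0.1798]
ee_rot: [-3.141, -0.0, -1.626]
force: [-0.2, -3.0, 3.8]
width: 0.0878
```

```bash
python3 -c "
from h import *; tool()"
```

```text
t 3.35 sx,sy [-240.9  -13.3] tipz 1.8 rpy [-1.7999e+02 -1.0000e-02 -9.3160e+01] Fsx,Fsy,Fz [-3.   0.   3.8]
```

send_rows:
  motion:
    - {"offset": [-0.4, 0, 0], "turn": 0}
    - {"offset": [-0.7, 0, 0], "turn": 0}
    - {"offset": [-0.9, 0, 0], "turn": 0}
    - {"offset": [-0.9, 0, 0], "turn": 0}

```text
t: 3.75
eef_pos: [0.5235, -0.1541, 0.1795]
ee_rot: [3.141, 0.0, -1.626]
force: [-0.4, -0.2, -0.2]
width: 0.0878
```

```bash
python3 -c "
from h import *; tool()"
```

```text
t 3.75 sx,sy [-232.3  -13.1] tipz 1.5 rpy [ 1.7999e+02  2.0000e-02 -9.3170e+01] Fsx,Fsy,Fz [-0.2  0.4 -0.2]
```

send_rows:
  motion:
    - {"offset": [-0.15, 0, 0], "turn": 0}
    - {"offset": [-0.3, 0, 0], "turn": 0}
    - {"offset": [-0.3, 0, 0], "turn": 0}

```text
t: 4.05
eef_pos: [0.5236, -0.1531, 0.1796]
ee_rot: [3.141, -0.002, -1.626]
force: [0.9, -16.9, -1.3]
width: 0.0877
```

```bash
python3 - <<'E'
from h import *; tool()
from station import *
d=grab_frame("side"); np.savez("side1.npz",**d); tool()
hsv=cv2.cvtColor(d["frame"],cv2.COLOR_BGR2HSV);P=cloud(d)
br=((hsv[...,0]>5)&(hsv[...,0]<25)&(hsv[...,1]>70)&(d["range_z"]>0)&(P[...,2]>.016)&(P[...,2]<.03)).astype(np.uint8)
br[:, :295]=0; br[:150]=0; br[240:]=0; br[:,375:]=0
p=toscale(P[br>0]); print(len(p),np.percentile(p,[1,50,99],axis=0).round(1).tolist())
cs,_=cv2.findContours(br,0,1); c=max(cs,key=len)[:,0]; r=rect(toscale(plane(d,c,.022))/1000); print(r)
E
```

```text
t 4.05 sx,sy [-231.2  -13.1] tipz 1.6 rpy [ 1.7997e+02 -1.1000e-01 -9.3180e+01] Fsx,Fsy,Fz [-16.8  -1.8  -1.3]
t 4.1 sx,sy [-231.3  -13.1] tipz 1.6 rpy [ 1.7997e+02 -1.1000e-01 -9.3180e+01] Fsx,Fsy,Fz [-16.1  -2.7  -1.8]
1137 [[-217.5, -83.3], [-158.5, -10.2], [-105.6, 62.0]]
((-161.38442993164062, -10.591484069824219), (114.75749969482422, 149.2386932373047), 0.24356737732887268)
```

send_rows:
  motion:
    - {"offset": [0.03, 0, -0.4], "turn": 0}
    - {"offset": [0.07, 0, -0.8], "turn": 0}
    - {"offset": [0.1, 0, -1.2], "turn": 0}

```text
t: 4.4
eef_pos: [0.5235, -0.1539, 0.1916]
ee_rot: [3.141, -0.001, -1.627]
force: [0.9, -11.3, -1.0]
width: 0.0876
```

```bash
python3 - <<'E'
from h import *; tool()
from station import *
d=grab_frame("side");tool()
cv2.imwrite("pics/c2.png",cv2.resize(d["frame"][100:260,240:440],None,fx=3,fy=3))
P=cloud(d)
for c in (315,325,335): print([ (round(float(toscale(P[r,c]*1)[0])),round(float(P[r,c,2]*1000))) for r in range(180,226,4)])
E
```

```text
t 4.4 sx,sy [-232.   -13.1] tipz 13.6 rpy [ 1.7996e+02 -8.0000e-02 -9.3200e+01] Fsx,Fsy,Fz [-11.2  -1.5  -1. ]
t 4.45 sx,sy [-232.   -13.1] tipz 14.2 rpy [ 1.7997e+02 -8.0000e-02 -9.3190e+01] Fsx,Fsy,Fz [-12.2  -0.9  -1.3]
[(-319, -1), (-295, 2), (-277, -1), (-259, -3), (-203, 33), (-187, 30), (-170, 29), (-152, 29), (-136, 26), (-119, 26), (-107, 21), (-82, 30)]
[(-325, -3), (-200, 93), (-279, 1), (-258, 1), (-210, 29), (-189, 31), (-171, 31), (-158, 26), (-140, 26), (-123, 26), (-109, 22), (-89, 26)]
[(-326, 0), (-203, 94), (-286, -2), (-265, -1), (-209, 34), (-192, 32), (-176, 29), (-158, 30), (-143, 26), (-127, 25), (-111, 24), (-93, 25)]
```

send_rows:
  motion:
    - {"offset": [-0.04, 0, -0.4], "turn": 0}
    - {"offset": [-0.06, 0, -0.8], "turn": 0}
    - {"offset": [-0.08, 0, -1.2], "turn": 0}
    - {"offset": [-0.09, 0, -1.6], "turn": 0}
    - {"offset": [-0.12, 0, -2.0], "turn": 0}

```text
t: 4.95
eef_pos: [0.5236, -0.1527, 0.2118]
ee_rot: [3.141, -0.002, -1.627]
force: [0.6, -11.9, 0.1]
width: 0.0875
```

```bash
cat > look.py <<'E'
from h import *
from station import *
tool(); d=grab_frame("side"); P=cloud(d)
for c in (315,330,345): print([ (round(float(toscale(P[r,c]))) if 0 else round(float(toscale(P[r,c])[0])),round(float(P[r,c,2]*1000))) for r in range(160,232,5)])
E
python3 look.py
```

```text
t 4.95 sx,sy [-230.8  -13.1] tipz 33.8 rpy [ 1.7996e+02 -1.0000e-01 -9.3200e+01] Fsx,Fsy,Fz [-11.9  -1.3   0.1]
[(-192, 197), (-207, 164), (-206, 145), (-344, 1), (-318, 0), (-289, 2), (-215, 49), (-196, 45), (-175, 42), (-157, 38), (-139, 33), (-121, 29), (-106, 22), (-78, 29), (-63, 24)]
[(29, 381), (-214, 163), (-205, 149), (-349, 2), (-199, 114), (-299, -2), (-215, 54), (-199, 47), (-179, 44), (-160, 40), (-144, 33), (-127, 28), (-111, 22), (-88, 24), (-66, 26)]
[(-444, -1), (-252, 135), (-241, 123), (-206, 132), (-194, 123), (-221, 76), (-276, 1), (-199, 52), (-180, 48), (-165, 40), (-146, 36), (-128, 32), (-112, 26), (-94, 23), (-70, 27)]
```

send_rows:
  motion:
    - {"offset": [-0.12, 0, -0.4], "turn": 0}
    - {"offset": [-0.19, 0, -0.8], "turn": 0}
    - {"offset": [-0.27, 0, -1.2], "turn": 0}
    - {"offset": [-0.36, 0, -1.6], "turn": 0}
    - {"offset": [-0.47, 0, -2.0], "turn": 0}

```text
t: 5.5
eef_pos: [0.5239, -0.1481, 0.2321]
ee_rot: [3.141, -0.002, -1.626]
force: [0.1, -13.3, 2.5]
width: 0.0879
```

```bash
python3 look.py
```

```text
t 5.5 sx,sy [-226.3  -13.1] tipz 54.1 rpy [ 1.7997e+02 -1.3000e-01 -9.3180e+01] Fsx,Fsy,Fz [-13.3  -0.8   2.5]
[(-209, 183), (-206, 165), (-208, 143), (-195, 134), (-315, 3), (-289, 3), (-196, 67), (-180, 61), (-163, 55), (-150, 45), (-135, 37), (-119, 31), (-104, 24), (-82, 25), (-61, 26)]
[(-204, 190), (-202, 173), (-379, 0), (-197, 136), (-323, 0), (-298, 0), (-200, 68), (-181, 64), (-170, 52), (-150, 50), (-138, 39), (-124, 31), (-109, 25), (-85, 27), (-66, 26)]
[(-247, 160), (-240, 145), (-201, 158), (-193, 144), (-191, 125), (-301, 2), (-203, 71), (-189, 62), (-172, 56), (-155, 50), (-144, 39), (-127, 34), (-114, 25), (-90, 28), (-69, 29)]
```

send_rows:
  motion:
    - {"offset": [-0.16, 0, -0.4], "turn": 0}
    - {"offset": [-0.32, 0, -0.8], "turn": 0}
    - {"offset": [-0.5, 0, -1.2], "turn": 0}
    - {"offset": [-0.69, 0, -1.6], "turn": 0}
    - {"offset": [-0.9, 0, -2.0], "turn": 0}

```text
t: 6.05
eef_pos: [0.5244, -0.1396, 0.2527]
ee_rot: [3.141, -0.003, -1.626]
force: [-0.7, -16.9, 7.9]
width: 0.0876
```

```bash
python3 look.py
```

```text
t 6.05 sx,sy [-217.7  -13.2] tipz 74.7 rpy [179.97  -0.19 -93.16] Fsx,Fsy,Fz [-16.9  -0.3   7.9]
[(-195, 194), (-195, 174), (-191, 157), (-349, -3), (-318, 0), (-197, 88), (-185, 78), (-172, 68), (-158, 60), (-144, 51), (-129, 44), (-118, 32), (-101, 28), (-83, 24), (-60, 27)]
[(-195, 198), (-194, 179), (-377, 2), (-352, -1), (-320, 4), (-297, 1), (-186, 82), (-171, 74), (-158, 65), (-146, 54), (-133, 45), (-121, 34), (-108, 26), (-85, 27), (-65, 27)]
[(-235, 169), (-191, 186), (-196, 162), (-178, 157), (-209, 109), (-305, -1), (-187, 86), (-178, 73), (-164, 64), (-149, 56), (-134, 49), (-125, 36), (-112, 26), (-91, 26), (-73, 24)]
```

send_rows:
  motion:
    - {"offset": [-0.2, 0, -0.4], "turn": 0}
    - {"offset": [-0.46, 0, -0.8], "turn": 0}
    - {"offset": [-0.76, 0, -1.2], "turn": 0}
    - {"offset": [-1.09, 0, -1.6], "turn": 0}

```text
t: 6.5
eef_pos: [0.5249, -0.127, 0.2678]
ee_rot: [3.141, -0.0, -1.627]
force: [0.5, -2.9, 0.9]
width: 0.0877
```

```bash
python3 look.py
```

```text
t 6.5 sx,sy [-205.1  -13. ] tipz 89.8 rpy [179.99  -0.   -93.22] Fsx,Fsy,Fz [-2.8 -0.6  0.9]
[(-181, 205), (-180, 187), (-177, 170), (-339, 6), (-319, -1), (-193, 93), (-180, 82), (-167, 73), (-158, 59), (-142, 53), (-132, 41), (-119, 32), (-109, 19), (-83, 24), (-62, 24)]
[(-185, 206), (-178, 192), (-176, 175), (-350, 1), (-327, -3), (-294, 3), (-180, 87), (-168, 77), (-159, 64), (-145, 55), (-134, 44), (-120, 35), (-109, 24), (-87, 25), (-68, 24)]
[(-220, 182), (-178, 197), (-174, 180), (-168, 166), (-332, -2), (-307, -3), (-186, 87), (-171, 79), (-163, 65), (-146, 59), (-138, 45), (-126, 34), (-115, 23), (-89, 29), (-72, 25)]
```

send_rows:
  motion:
    - {"offset": [-0.15, 0, 0.12], "turn": 0}
    - {"offset": [-0.37, 0, -0.1], "turn": 0}
    - {"offset": [-0.6, 0, -0.34], "turn": 0}

```text
t: 6.85
eef_pos: [0.5255, -0.1216, 0.2717]
ee_rot: [3.141, -0.002, -1.625]
force: [-0.8, -9.9, 7.5]
width: 0.0876
```

```bash
python3 look.py
```

```text
t 6.85 sx,sy [-199.7  -13.3] tipz 93.7 rpy [ 1.7999e+02 -1.3000e-01 -9.3130e+01] Fsx,Fsy,Fz [-9.9  0.2  7.5]
[(-176, 210), (-180, 187), (-168, 177), (-347, -2), (-318, 0), (-187, 98), (-177, 86), (-164, 76), (-150, 67), (-139, 57), (-132, 41), (-117, 34), (-107, 21), (-81, 27), (-61, 26)]
[(-178, 212), (-176, 195), (-175, 175), (-350, 1), (-326, -2), (-301, -3), (-178, 90), (-166, 79), (-154, 69), (-144, 56), (-131, 47), (-120, 35), (-113, 19), (-88, 25), (-66, 26)]
[(-215, 185), (-175, 200), (-171, 183), (-160, 173), (-330, 0), (-301, 2), (-183, 90), (-169, 81), (-158, 70), (-144, 62), (-132, 51), (-126, 35), (-110, 28), (-93, 25), (-74, 22)]
```

send_rows:
  motion:
    - {"offset": [-0.22, 0, -0.16], "turn": 0}
    - {"offset": [-0.42, 0, -0.33], "turn": 0}
    - {"offset": [-0.67, 0, -0.53], "turn": 0}
    - {"offset": [-0.92, 0, -0.73], "turn": 0}

```text
t: 7.3
eef_pos: [0.5261, -0.1124, 0.2794]
ee_rot: [-3.141, -0.002, -1.625]
force: [-2.2, -11.2, 10.7]
width: 0.0876
```

```bash
python3 look.py
```

```text
t 7.3 sx,sy [-190.5  -13.4] tipz 101.4 rpy [-1.7998e+02 -1.3000e-01 -9.3120e+01] Fsx,Fsy,Fz [-11.3   1.6  10.7]
[(-168, 216), (-167, 198), (-160, 184), (-344, 1), (-319, -1), (-180, 104), (-170, 92), (-159, 81), (-147, 71), (-138, 57), (-126, 46), (-116, 34), (-110, 17), (-80, 27), (-60, 27)]
[(-168, 220), (-165, 204), (-165, 184), (-345, 6), (-321, 3), (-295, 2), (-170, 97), (-162, 83), (-149, 74), (-139, 61), (-129, 49), (-119, 37), (-109, 24), (-86, 27), (-64, 29)]
[(-208, 191), (-165, 207), (-161, 192), (-149, 183), (-331, -1), (-302, 1), (-173, 99), (-164, 86), (-152, 76), (-146, 60), (-131, 52), (-127, 34), (-115, 23), (-90, 28), (-70, 27)]
```

send_rows:
  motion:
    - {"offset": [-0.26, 0, -0.18], "turn": 0}
    - {"offset": [-0.53, 0, -0.37], "turn": 0}
    - {"offset": [-0.8, 0, -0.53], "turn": 0}
    - {"offset": [-1.09, 0, -0.69], "turn": 0}
    - {"offset": [-1.38, 0, -0.84], "turn": 0}

```text
t: 7.85
eef_pos: [0.527, -0.0984, 0.2881]
ee_rot: [-3.141, -0.002, -1.625]
force: [-1.3, -9.0, 12.2]
width: 0.0879
```

```bash
python3 look.py
```

```text
t 7.85 sx,sy [-176.4  -13.6] tipz 110.1 rpy [-1.7995e+02 -1.1000e-01 -9.3120e+01] Fsx,Fsy,Fz [-9.1  0.8 12.2]
[(-154, 228), (-154, 209), (-146, 196), (-342, 3), (-317, 0), (-291, 0), (-158, 104), (-149, 91), (-140, 78), (-132, 63), (-124, 49), (-113, 38), (-105, 23), (-81, 27), (-59, 29)]
[(-184, 207), (-154, 213), (-380, -1), (-347, 3), (-324, 0), (-295, 2), (-159, 108), (-150, 95), (-146, 77), (-135, 65), (-126, 52), (-118, 38), (-109, 24), (-89, 23), (-63, 29)]
[(-196, 201), (-151, 219), (-150, 201), (-138, 192), (-331, -1), (-304, -1), (-163, 109), (-150, 100), (-145, 82), (-135, 70), (-130, 53), (-118, 44), (-111, 27), (-89, 28), (-68, 29)]
```

send_rows:
  motion:
    - {"offset": [-0.3, 0, -0.14], "turn": 0}
    - {"offset": [-0.6, 0, -0.27], "turn": 0}
    - {"offset": [-0.91, 0, -0.39], "turn": 0}
    - {"offset": [-1.22, 0, -0.5], "turn": 0}
    - {"offset": [-1.53, 0, -0.59], "turn": 0}
    - {"offset": [-1.85, 0, -0.68], "turn": 0}
    - {"offset": [-2.18, 0, -0.76], "turn": 0}

```text
t: 8.6
eef_pos: [0.5285, -0.0761, 0.296]
ee_rot: [-3.14, -0.001, -1.625]
force: [-2.4, -6.1, 14.1]
width: 0.0874
```

```bash
python3 look.py
```

```text
t 8.6 sx,sy [-154.1  -13.8] tipz 118.0 rpy [-1.7989e+02 -6.0000e-02 -9.3110e+01] Fsx,Fsy,Fz [-6.2  2.  14.1]
[(-136, 243), (-129, 230), (-374, -1), (-121, 199), (-317, 1), (-296, -4), (-142, 119), (-136, 104), (-127, 91), (-121, 75), (-119, 55), (-113, 38), (-107, 20), (-83, 25), (-57, 31)]
[(-157, 229), (-135, 229), (-377, 1), (-122, 202), (-325, -1), (-296, 2), (-145, 121), (-138, 106), (-132, 90), (-126, 75), (-119, 59), (-112, 44), (-109, 25), (-85, 28), (-66, 26)]
[(-176, 218), (-168, 205), (-128, 220), (-118, 210), (-116, 193), (-303, 0), (-155, 116), (-138, 111), (-132, 96), (-126, 80), (-123, 61), (-115, 46), (-108, 30), (-94, 23), (-71, 26)]
```

send_rows:
  motion:
    - {"offset": [-0.33, 0, -0.07], "turn": 0}
    - {"offset": [-0.66, 0, -0.13], "turn": 0}
    - {"offset": [-0.99, 0, -0.17], "turn": 0}
    - {"offset": [-1.33, 0, -0.2], "turn": 0}
    - {"offset": [-1.68, 0, -0.22], "turn": 0}
    - {"offset": [-2.02, 0, -0.24], "turn": 0}
    - {"offset": [-2.4, 0, -0.24], "turn": 0}

```text
t: 9.35
eef_pos: [0.5299, -0.0516, 0.2987]
ee_rot: [-3.139, -0.0, -1.625]
force: [-3.8, -0.8, 19.1]
width: 0.0878
```

```bash
python3 look.py
```

```text
t 9.35 sx,sy [-129.6  -13.9] tipz 120.7 rpy [-1.7986e+02 -1.0000e-02 -9.3120e+01] Fsx,Fsy,Fz [-1.   3.7 19.1]
[(-114, 261), (-115, 242), (-103, 234), (-341, 3), (-97, 202), (-291, 1), (-270, -4), (-119, 121), (-114, 104), (-111, 85), (-107, 67), (-105, 46), (-105, 23), (-81, 26), (-58, 29)]
[(-434, 2), (-131, 232), (-112, 230), (-352, -1), (-103, 200), (-297, 1), (-272, 0), (-122, 122), (-116, 107), (-109, 93), (-109, 70), (-108, 48), (-107, 26), (-87, 26), (-67, 24)]
[(120, 458), (-148, 221), (-140, 210), (-103, 223), (-96, 211), (-91, 196), (-280, -2), (-132, 117), (-113, 114), (723, 949), (-111, 73), (-106, 56), (-104, 36), (-93, 25), (-71, 26)]
```

send_rows:
  motion:
    - {"offset": [-0.35, 0, 0.0], "turn": 0}
    - {"offset": [-0.7, 0, 0.0], "turn": 0}
    - {"offset": [-1.0, 0, -0.05], "turn": 0}
    - {"offset": [-1.1, 0, -0.5], "turn": 0}
    - {"offset": [-1.1, 0, -2.0], "turn": 0}
    - {"offset": [0.5, 0, -3.0], "turn": 0}
    - {"offset": [4.5, 0, -3.0], "turn": 0}
    - {"offset": [5.5, 0, -3.0], "turn": 0}

```text
t: 10.2
eef_pos: [0.5258, -0.1083, 0.3265]
ee_rot: [3.141, 0.0, -1.627]
force: [-1.1, 0.2, -0.8]
width: 0.0877
```

```bash
cat >> look.py <<'E'
import time; d2=grab_frame("top")
cv2.imwrite(f"pics/l{int(time.time())}.png",np.hstack([cv2.resize(d["frame"][120:280,220:420],None,fx=2,fy=2),cv2.resize(d2["frame"][100:260,220:420],None,fx=2,fy=2)]))
E
python3 look.py; ls -t pics|head -1; cp pics/$(ls -t pics|head -1) pics/v1.png
```

```text
t 10.2 sx,sy [-186.4  -12.9] tipz 148.5 rpy [ 1.7997e+02  3.0000e-02 -9.3200e+01] Fsx,Fsy,Fz [ 0.1  1.1 -0.8]
[(-154, 228), (-401, 0), (-369, 3), (-345, 0), (-315, 3), (-293, -1), (-262, 3), (-118, 121), (-103, 115), (-100, 96), (-99, 75), (-100, 51), (-102, 27), (-86, 21), (-59, 29)]
[(-154, 232), (-411, -3), (-379, 0), (-349, 2), (-326, -2), (-297, 1), (-272, 0), (-247, 0), (-102, 121), (-101, 101), (-102, 78), (-101, 56), (-103, 31), (-90, 21), (-68, 24)]
[(-150, 238), (-150, 220), (-176, 179), (-360, -2), (-331, -2), (-302, 1), (-279, -1), (-255, -2), (-107, 121), (-102, 105), (-100, 85), (-101, 61), (-102, 38), (-91, 26), (-74, 23)]
l1796399302.png
```

View pics/v1.png

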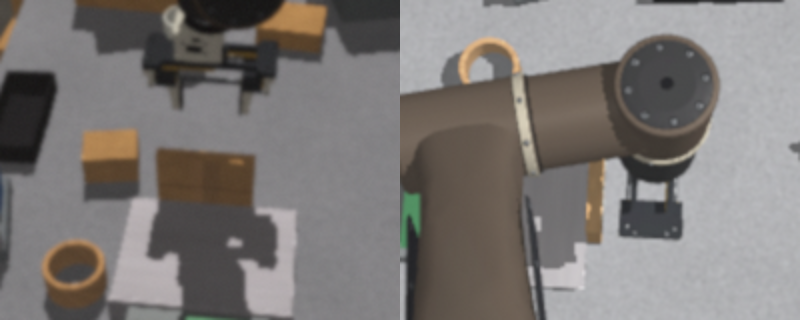

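send_rows:
  motion:
    - {"offset": [0, 0, 3.5], "turn": 0}
    - {"offset": [-1.5, 0, 5.5], "turn": 0}
    - {"offset": [-4.0, 0, 5.5], "turn": 0}
    - {"offset": [-5.0, 0, 5.5], "turn": 0}
    - {"offset": [-5.6, 0, 5.5], "turn": 0}
    - {"offset": [-6.4, 0, 5.5], "turn": 0}
    - {"offset": [-7.2, 0, 5.5], "turn": 0}
    - {"offset": [-8.0, 0, 5.5], "turn": 0}

```text
t: 11.1
eef_pos: [0.5307, -0.0265, 0.272]
ee_rot: [-3.141, 0.0, -1.626]
force: [0.4, 0.5, 0.3]
width: 0.0876
```

```bash
python3 look.py
```

```text
t 11.1 sx,sy [-104.5  -13.4] tipz 94.0 rpy [-1.7997e+02  2.0000e-02 -9.3190e+01] Fsx,Fsy,Fz [ 0.5 -0.3  0.3]
[(-60, 305), (-61, 287), (-69, 263), (-85, 231), (-85, 213), (-81, 197), (-265, 1), (-241, 0), (-217, 0), (-78, 119), (-62, 115), (-80, 73), (-101, 28), (-83, 24), (-61, 26)]
[(138, 471), (-83, 272), (-377, 2), (-123, 202), (-102, 201), (-80, 202), (-268, 3), (-249, -2), (-220, 2), (-198, 1), (-71, 110), (-79, 80), (-97, 38), (-88, 24), (-67, 25)]
[(149, 482), (149, 470), (147, 456), (146, 442), (-123, 187), (-83, 203), (-80, 187), (-65, 182), (-225, 3), (-207, -3), (-70, 116), (-69, 96), (-91, 50), (-92, 25), (-74, 23)]
```

send_rows:
  motion:
    - {"offset": [-1.0, 0, 0], "turn": 0}
    - {"offset": [-2.0, 0, 0], "turn": 0}
    - {"offset": [-3.0, 0, 0], "turn": 0}
    - {"offset": [-4.0, 0, 0], "turn": 0}
    - {"offset": [-4.5, 0, -1], "turn": 0}
    - {"offset": [-1.5, 0, -4], "turn": 0}
    - {"offset": [3.5, 0, -4], "turn": 0}
    - {"offset": [8.5, 0, -4], "turn": 0}

```text
t: 12.0
eef_pos: [0.5264, -0.1122, 0.3138]
ee_rot: [-3.139, 0.0, -1.623]
force: [0.0, 0.5, 0.3]
width: 0.0878
```

send_rows:
  motion:
    - {"offset": [3, 0, 0], "turn": 0}
    - {"offset": [3, 0, 0], "turn": 0}

```text
t: 12.2
eef_pos: [0.5239, -0.1445, 0.3125]
ee_rot: [-3.141, -0.0, -1.629]
force: [0.4, 0.2, -0.7]
width: 0.0875
```

```bash
python3 look.py;  cp pics/$(ls -t pics|head -1) pics/v2.png
```

```text
t 12.2 sx,sy [-222.7  -13. ] tipz 134.5 rpy [-1.7998e+02 -2.0000e-02 -9.3350e+01] Fsx,Fsy,Fz [ 0.2 -0.4 -0.7]
[(-427, 3), (-399, 2), (-378, -5), (-344, 1), (-316, 2), (-291, 1), (-268, -2), (-243, -2), (-217, 0), (-148, 47), (-125, 48), (-105, 47), (-81, 49), (-61, 50), (-44, 46)]
[(-437, -1), (-408, 0), (-378, 1), (-349, 1), (-321, 2), (-292, 5), (-273, -1), (-249, -2), (-222, 0), (-201, -3), (-130, 48), (-108, 48), (-87, 48), (-68, 47), (-49, 45)]
[(-181, 213), (-212, 168), (-222, 140), (-357, 0), (-329, 1), (-302, 1), (-274, 3), (-253, 0), (-227, 1), (-206, -2), (-134, 49), (-114, 47), (-95, 45), (-70, 51), (-52, 48)]
```

View pics/v2.png

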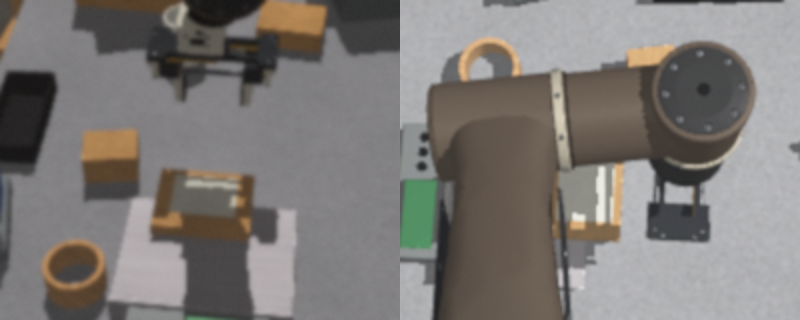

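send_rows:
  motion:
    - {"offset": [0, 0, 4.5], "turn": 0}
    - {"offset": [0, 0, 8.5], "turn": 0}
    - {"offset": [-1.0, 0, 10.1], "turn": 0}
    - {"offset": [-3.0, 0, 10.1], "turn": 0}
    - {"offset": [-5.0, 0, 10.1], "turn": 0}
    - {"offset": [-5.6, 0, 10.1], "turn": 0}
    - {"offset": [-6.4, 0, 10.1], "turn": 0}
    - {"offset": [-7.4, 0, 10.1], "turn": 0}

```text
t: 13.1
eef_pos: [0.5284, -0.0673, 0.211]
ee_rot: [-3.141, -0.0, -1.626]
force: [-0.0, -2.0, -0.0]
width: 0.0875
```

```bash
python3 look.py
```

```text
t 13.1 sx,sy [-145.3  -13.3] tipz 33.0 rpy [-1.7999e+02 -1.0000e-02 -9.3140e+01] Fsx,Fsy,Fz [-2.  -0.1 -0. ]
[(-104, 269), (-105, 250), (-102, 235), (-117, 202), (-128, 173), (-130, 151), (-123, 138), (-242, -1), (-218, -1), (-191, 2), (-127, 46), (-104, 48), (-84, 47), (-62, 48), (-44, 46)]
[(106, 445), (112, 436), (114, 425), (115, 412), (112, 395), (111, 380), (-124, 141), (-250, -4), (-223, 0), (-199, -1), (-128, 50), (-107, 50), (-87, 49), (-67, 48), (-45, 51)]
[(103, 445), (106, 434), (107, 421), (105, 407), (106, 393), (106, 378), (-129, 141), (-127, 122), (-105, 122), (-202, 2), (-180, 1), (-115, 47), (-93, 47), (-74, 45), (-50, 50)]
```

send_rows:
  motion:
    - {"offset": [-1.3, 0, 0], "turn": 0}
    - {"offset": [-2.6, 0, 0], "turn": 0}
    - {"offset": [-4.0, 0, 0], "turn": 0}
    - {"offset": [-5.4, 0, 0], "turn": 0}
    - {"offset": [-6.8, 0, 0], "turn": 0}
    - {"offset": [-8.2, 0, 0], "turn": 0}
    - {"offset": [-9.4, 0, 0], "turn": 0}
    - {"offset": [-10.2, 0, 0], "turn": 0}

```text
t: 14.0
eef_pos: [0.5341, 0.0352, 0.2108]
ee_rot: [3.142, -0.0, -1.625]
force: [0.7, -2.9, 2.6]
width: 0.0878
```

send_rows:
  motion:
    - {"offset": [-0.4, 0, 0], "turn": 0}
    - {"offset": [-0.7, 0, 0], "turn": 0}
    - {"offset": [-0.9, 0, 0], "turn": 0}
    - {"offset": [-0.9, 0, 0], "turn": 0}

```text
t: 14.4
eef_pos: [0.5345, 0.043, 0.2106]
ee_rot: [3.142, 0.0, -1.626]
force: [0.4, -0.7, 0.3]
width: 0.0879
```

```bash
python3 -c "
from h import *; tool()"
```

```text
t 14.4 sx,sy [-34.8 -13.4] tipz 32.6 rpy [ 1.800e+02  2.000e-02 -9.319e+01] Fsx,Fsy,Fz [-0.7 -0.5  0.3]
```

send_rows:
  motion:
    - {"offset": [-0.2, 0, 0], "turn": 0}
    - {"offset": [-0.4, 0, 0], "turn": 0}
    - {"offset": [-0.5, 0, 0], "turn": 0}
    - {"offset": [-0.5, 0, 0], "turn": 0}

```text
t: 14.8
eef_pos: [0.5348, 0.0466, 0.2106]
ee_rot: [3.141, -0.002, -1.626]
force: [2.5, -12.4, 0.2]
width: 0.0876
```

```bash
python3 -c "
from h import *; tool()"
```

```text
t 14.8 sx,sy [-31.2 -13.5] tipz 32.6 rpy [ 1.7995e+02 -1.3000e-01 -9.3180e+01] Fsx,Fsy,Fz [-12.2  -3.2   0.2]
```

send_rows:
  motion:
    - {"offset": [1.0, 0, 0], "turn": 0}
    - {"offset": [4, 0, 0], "turn": 0}
    - {"offset": [7, 0, -3], "turn": 0}
    - {"offset": [11, 0, -6], "turn": 0}
    - {"offset": [15, 0, -10], "turn": 0}
    - {"offset": [19, 0, -12], "turn": 0}
    - {"offset": [23, 0, -12], "turn": 0}
    - {"offset": [23, 0, -12], "turn": 0}

```text
t: 15.6
eef_pos: [0.5215, -0.1854, 0.3317]
ee_rot: [-3.139, 0.0, -1.63]
force: [-0.2, 0.8, -0.5]
width: 0.0877
```

```bash
python3 - <<'E'
from h import *; tool()
from station import *
for n in ("side","top"):
    d=grab_frame(n); cv2.imwrite(f"pics/fin_{n}.png",cv2.resize(d["frame"][100:330,160:480],None,fx=2,fy=2))
    P=cloud(d); q=toscale(P); hsv=cv2.cvtColor(d["frame"],cv2.COLOR_BGR2HSV)
    m=((P[...,2]>.04)&(P[...,2]<.056)&(q[...,0]>-60)&(q[...,0]<97)&(abs(q[...,1])<120)&(d["range_z"]>0)).astype(np.uint8)
    m=cv2.morphologyEx(m,cv2.MORPH_OPEN,np.ones((3,3)))
    cs,_=cv2.findContours(m,0,1); r=rect(toscale(plane(d,max(cs,key=len)[:,0],.048))/1000)
    pts=P[m>0]; A=np.c_[q[m>0],np.ones(len(pts))]; co=np.linalg.lstsq(A,pts[:,2]*1000,rcond=None)[0]
    print(n,r,"z",np.median(pts[:,2]),"tilt deg",np.degrees(co[:2]))
tool()
E
```

```text
t 15.6 sx,sy [-263.6  -12.8] tipz 153.7 rpy [-1.7987e+02  2.0000e-02 -9.3400e+01] Fsx,Fsy,Fz [ 0.7  0.3 -0.5]
side ((39.17777633666992, -11.8514404296875), (149.90933227539062, 119.02300262451172), 89.97588348388672) z 0.047957307850273356 tilt deg [-0.00642835  0.05753953]
top ((70.29161071777344, -14.165069580078125), (52.6500244140625, 147.27671813964844), 0.2496158480644226) z 0.046796129516938345 tilt deg [0.19615642 0.27767684]
t 15.7 sx,sy [-260.9  -12.8] tipz 152.6 rpy [-1.7999e+02  4.0000e-02 -9.3320e+01] Fsx,Fsy,Fz [-0.4  0.7 -0.3]
```

View pics/fin_side.png

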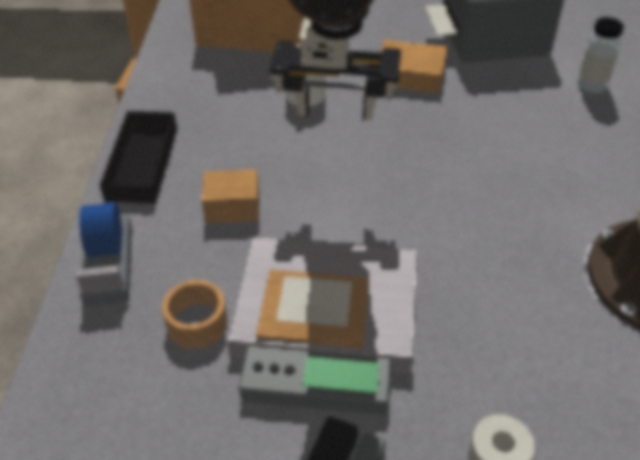

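The side picture shows the carton lying label up at about (315, 305), flush with the rear stop. By measurement its centre is at x = 39 mm, y = -12 mm in the scale's frame, and it is square to within 0.3°. The gripper is well clear and nothing else has moved.

```bash
python3 -c "
from station import *
print(job_done())"
```

```text
the job is handed in; nothing more can be done
None
```

The carton lies label up on the scale's platform, square against the rear stop. The arm let go and moved clear, and I handed the job in at about 16 s; the hand-in reports no verdict.

**What I did:** I pushed the carton against the front side with both open fingertips and lifted its near edge by friction at about 12–19 N until it stood upright. I then pushed it over onto the platform and slid it back until the force rose to 12 N at the stop. At about 38° of tilt the fingertips slipped some 15 mm up the carton's edge. It did not drop, and pressing harder carried it the rest of the way.

**Last checks (side camera, scale frame):**

| Check | Measured | Required |
|---|---|---|
| Centre x | 39 mm | 30 to 46 mm |
| Centre y | -12 mm | -50 to 50 mm |
| Top face height | 48 mm (centre about 37 mm) | centre 32 to 42 mm |
| Squareness | about 0.02° | under 4.6° |
| Tilt | under 0.1° | under 5° |

- **Top camera:** it saw only part of the carton because the arm was in the way. It gave no usable x, but its y (-14 mm), squareness (0.25°) and height (47 mm) agree with the side view.
- **Other things on the bench:** in the last picture they look where they were. I did not measure them again.

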